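Stand the empty tube tumbler in its tapered holder

ROBOT

A 7-joint arm with a two-finger parallel gripper is mounted at the origin on the work surface. World frame = base frame: x ahead of the robot, y to its left, z up, the work surface at z = 0. Lengths are in mm, angles in rad, forces in N, time in s.
With the tool pointing down it reaches from about 400 to 850 mm from the base axis. Payload 10.4 kg.
Tool frame: the origin (TCP) lies midway between the tips of the shut fingers; the grasp point (between the pads) lies 19 mm behind it; z points along the fingers, y is the direction in which the jaws open and shut (so a half turn about z gives the same grasp; the last joint's range is limited). The gripper opens to 87 mm and grips with 3 to 60 N. Pads are 19 mm wide; open, the fingers measure 117 mm over their backs; the gripper's body (75 mm by 190 mm) begins 51 mm behind the grasp point.
Start: joints at [-1.213, 0.332, -0.065, 1.46, 0.022, 1.35, -0.088], TCP at [232.278, 580.258, 222.576] pointing down, gripper open.
Joint ranges: [-2.6, 2.6], [-0.5, 2.12], [-1.47, 1.34], [0.16, 2.42], [-1.27, 4.41], [0.06, 2.06], [-2.6, 2.6]. Speed limits (rad/s): [2.22, 2.22, 2.79, 2.79, 3.14, 3.14, 3.14].

INTERFACE

Orientations are given as a unit quaternion [w, x, y, z].
In Python, from station import r, cams gives the robot as it stands.
- The arm moves only by the tool jog_arm, never from a script. Its argument "moves" is a list of rows, each a list of 6 numbers: the shift along the world's x, y, z in cm, then the turn, a rotation vector about the world's x, y, z in degrees. A call has 1 to 5 rows; each row shifts and turns the commanded pose from where the row before left it; what a row does not reach is not made up. A row lasts 1/12 s, in which the tool goes at most 41.7 mm and 7.16 degrees, less where a joint would pass 70% of its speed; a pose out of reach is approached as far as the arm can. A call is refused whole if a number of a shift passes 4.17 or a number of a turn 7.16, either way. A call with a gripper value outside its range is refused whole. "hand" is the closure, from -1 (fully open) to 1 (shut), so that 0 is half open, set as the call begins (left out, the last holds). The fingers move at their own pace and stop on an object; the grip force is fixed at half the most. Time passes only in rows, so rows that do not move let the fingers close. It gives the time, the measured TCP pose, the force and the opening at its end, in the units of the state.
- r.get_state(): the state, without advancing time (a new reading comes with each control period).
- cams.read_camera(name): name is "scene" or "top" or "wrist"; returns (picture, depth): 420x560x3 uint8, red, green, blue; 420x560 float32, mm along the optical axis (not along the pixel's ray), 0 where there is no reading.
- cams.camera_info(name): a dict with "intrinsics" (3x3 intrinsics, pixels), "R" (3x3) and "t" (3): a world point X has camera coordinates R X + t. Camera axes: x right, y down, z forward; pixel columns grow to the right and rows downward; lengths in mm; the calibration is good to about 2 mm. A picture is of the moment at which its call begins: read the wrist's pose just before it. camera_info takes no time and is no camera call; for the wrist camera it gives the pose at the moment of the call.
- r.finish_job(): hands the job in, once; it reports no verdict.
Trained networks look in the newest picture that a camera, given by its name, has taken for a name from the list of things; names that differ only in an ending like _2 or _b are one class to them, and where a whole thing is asked for, a point or a joint stands for the part that bears it (a point fixed in the world has none). Each returns a list of dicts, best first, with "conf" (0 to 1); they miss things now and then, are a little off and sometimes report something else, mostly with a low value. They report only what shows in the picture. A call takes as long as a camera call. They do not tell look-alikes from the thing itself.
- cams.masks_of(thing, camera): "mask" (420x560 bool, what is visible of it) and "box" ([left, top, right, bottom] in pixels, round what is visible of it).
The state is a dict: "clock": time; "q": joint angles; "joint_vel": joint speeds; "tau": joint torques, N m; "ee_pos": TCP position; "tool_rot": TCP orientation; "wrist_force": force on the tool from outside, world axes, zero at the start; "moment": the same for the moment, N m; "opening": finger opening in mm.
Only numpy, scipy, OpenCV 4.12 (cv2) and the standard library are available. Lean on these libraries where they do the work, as an engineer would, in place of code of your own. Each camera call takes 0.05 s, during which the arm holds its last target.

TASK

Stand the empty violet tumbler in the violet weighted holder: lower it in upright until it just sits in the taper, without pressing it tight and without dropping it in, then let go. Leave the violet tumbler with blood tubes in it and the blue tumbler standing where they are.

Things in the scene. Friction and masses are not known exactly. Their poses are not given: they have to be found in the camera images.
- tumbler_centre (a point): The empty violet plastic tumbler for blood tubes, loose, open at the top, 40 to 80 g. Round, 80 mm tall: foot 34 mm across, conical wall widening to 58 mm at 50 mm height, then a ribbed, nearly upright grip collar 58 to 60 mm across from 50 mm up to the rim; wall 3 mm. This point is on its axis half-way up, 40 mm above its foot (so 40 mm over the table at the start); z is its axis, up; yaw does not matter. Best gripped across the collar from above.
- holder_mouth (a point): Violet tapered holder, loose, 0.6 kg: conical cup on a dark steel disc 84 mm across. This point is on its axis in its rim plane, 62 mm above the table; z up. Rim 61 mm across outside, mouth 52 mm inside; the bore has the tumbler's own taper. Seated, the tumbler's centre is 3 to 7 mm above this point, its collar clear above the rim; a push over about 20 N wedges it. Blue and red holders are bystanders.
- full_tumbler_centre (a point): A violet tumbler in use, to be left alone: same size and colour as the empty one, but three capped tubes stand in it and reach 115 mm above the table. Point on its axis 40 mm above its foot, z up.
- blue_tumbler_centre (a point): An empty blue tumbler of the same size, to be left alone. Point on its axis 40 mm above its foot, z up.
Things that resemble listed ones, but are neither listed nor needed, are in the scene too. Leave any green look-alike of the part that bears holder_mouth alone.

How it is judged:
By the outcome, as a careful person would: the job done as asked, in the order asked, and still so for the second after the job is handed in, with the robot touching nothing.
It also fails if it takes over 38 s, if anything falls off the work surface, if the arm or the gripper's body presses on something with over 40 N, if the wrist force passes 120 N, or if a joint passes its speed limit or range.

## Working session

There is one attempt and no reset: what is moved stays moved. The work goes in short steps, Python scripts to look and compute and a tool call to move; the robot and the scene stay as the last step left them, time stands still between calls to the robot, and variables do not carry over. Pictures are saved under pics/ and viewed, and the job is handed in when it is done.

Besides the shell and the picture viewer there is one more tool, called as name(argument=value, ...), one argument or row to a line, values as JSON. jog_arm: Moves the arm, as the interface text tells. Its arguments: {"type":"object","properties":{"moves":{"type":"array","items":{"type":"array","items":{"type":"number"}}},"hand":{"type":"number"}},"required":["moves"]}

```bash
mkdir -p pics; ls; python3 - <<'E'
from station import r,cams
import cv2
print(r.get_state())
for n in ("scene","top"):
    p,d=cams.read_camera(n)
    cv2.imwrite(f"pics/{n}0.png",p[:,:,::-1])
    import numpy as np
    np.savez(f"pics/{n}0.npz",p=p,d=d,**cams.camera_info(n))
    print(cams.camera_info(n))
E
```

```text
pics
{'clock': 0.0, 'q': array([-1.21259605,  0.33286217, -0.06469743,  1.46092271,  0.02157801,
        1.34992385, -0.08848708]), 'joint_vel': array([ 0.00169313,  0.00043917,  0.0001993 , -0.00068722,  0.00051974,
       -0.00074117, -0.00064396]), 'tau': array([ 2.48177048e-04, -6.23255110e+01,  2.47579609e-02, -3.89908004e+01,
       -6.14424027e-02,  3.95639974e-02,  1.16321853e-04]), 'ee_pos': array([232.14559145, 579.86886701, 221.76887995]), 'tool_rot': array([-1.11824062e-04,  1.89238880e-01,  9.81930823e-01, -7.01965741e-04]), 'wrist_force': array([-0.13290868,  1.1941568 ,  0.65517465]), 'moment': array([0.0147304 , 0.06446927, 0.00158862]), 'opening': 86.8692658261749}
{'intrinsics': array([[479.91174454,   0.        , 281.20772435],
       [  0.        , 479.91174454, 216.74634867],
       [  0.        ,   0.        ,   1.        ]]), 'R': array([[-0.87115519,  0.49100006, -0.00275135],
       [ 0.38860471,  0.68603386, -0.61509667],
       [-0.30012498, -0.53691385, -0.7884469 ]]), 't': array([ 489.98493525, -227.7159403 , 1460.14073541])}
{'intrinsics': array([[498.57292192,   0.        , 271.6519386 ],
       [  0.        , 498.57292192, 207.81375454],
       [  0.        ,   0.        ,   1.        ]]), 'R': array([[ 0.02669099, -0.99943353, -0.02049896],
       [-0.99323402, -0.02419581, -0.1135814 ],
       [ 0.11302107,  0.02339187, -0.9933172 ]]), 't': array([ 54.10520878, 596.78239515, 996.99251505])}
```

View pics/scene0.png

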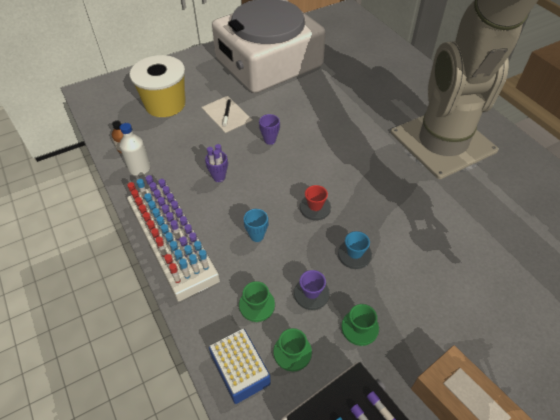

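View pics/top0.png

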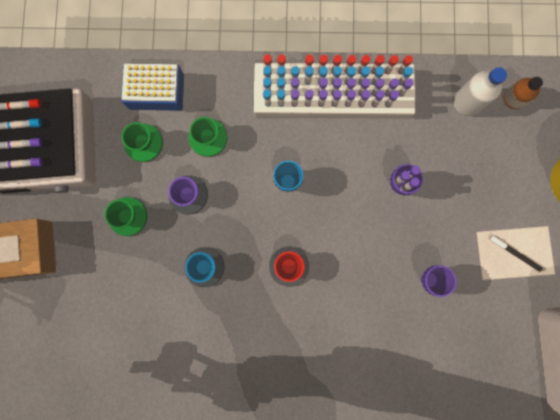

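Candidates in the top view:
- Violet cup at (440,281): open and empty, with no disc, so it is the tumbler to move.
- Violet cup at (406,180): has tubes in it, so it stays.
- Violet cup at (185,194): stands on a dark disc, so it is the holder.

I'll measure these and confirm in enlarged crops.

```bash
cat > h.py <<'E'
import numpy as np,cv2
def load(n):
    z=np.load(f"pics/{n}.npz"); return z
def world(z,u,v,d):
    K=z['intrinsics'];c=np.stack([(u-K[0,2])/K[0,0]*d,(v-K[1,2])/K[1,1]*d,d],-1)
    return (c-z['t'])@z['R']
E
python3 - <<'E'
from h import *
z=load("top0");s=load("scene0")
def crop(z,u,v,w=35,k=7): 
    return cv2.resize(z['p'][v-w:v+w,u-w:u+w,::-1],None,fx=5,fy=5,interpolation=cv2.INTER_CUBIC)
a=np.hstack([crop(z,440,281),crop(z,185,194)])
cv2.imwrite("pics/crop.png",a)
for name,cam,(u,v) in [("tumb","top0",(440,281)),("hold","top0",(185,194)),("full","top0",(406,180)),("blue","top0",(288,177)),("tumb","scene0",(270,130)),("hold","scene0",(312,288))]:
    z=load(cam);p=z['p'];d=z['d']
    V,U=np.mgrid[v-35:v+35,u-35:u+35]
    D=d[v-35:v+35,u-35:u+35]; W=world(z,U,V,D).reshape(-1,3)
    ok=(D>0).ravel()
    hsv=cv2.cvtColor(p,cv2.COLOR_RGB2HSV)[v-35:v+35,u-35:u+35].reshape(-1,3)
    top=80 if name in("tumb","full","blue") else 62
    m=ok&(W[:,2]>top-7)&(W[:,2]<top+6)&(hsv[:,1]>80)
    Q=W[m][:,:2]
    # circle fit outer
    A=np.c_[2*Q,np.ones(len(Q))];x=np.linalg.lstsq(A,(Q**2).sum(1),rcond=None)[0]
    e=(Q.min(0)+Q.max(0))/2; (cc,rr)=cv2.minEnclosingCircle(Q.astype(np.float32))
    print(name,cam,m.sum(),x[:2],np.sqrt(x[2]+x[:2]@x[:2]),"mid",e,Q.max(0)-Q.min(0),"mec",cc,rr,"zmax",np.percentile(W[m,2],[5,50,99]))
E
```

```text
tumb top0 203 [ 456.99402699 -260.42224504] 28.165721269402766 mid [ 455.80866711 -260.64915606] [57.85025605 59.54055703] mec (456.86810302734375, -260.7016296386719) 30.351543426513672 zmax [73.90875084 78.9974386  84.19914138]
hold top0 225 [622.4585182  249.68237404] 26.94941182713678 mid [622.07133427 249.51767971] [57.9040061  57.81052139] mec (622.7176513671875, 249.92552185058594) 29.747114181518555 zmax [56.25973161 61.80933808 66.46075403]
full top0 158 [ 655.09582677 -198.25971104] 28.034205084270404 mid [ 655.1701013 -198.5790462] [57.89209294 58.71341644] mec (654.3179931640625, -198.02914428710938) 30.23501205444336 zmax [74.46442202 79.52181701 83.57509907]
blue top0 175 [656.88878097  38.05216851] 28.12919972598413 mid [657.21935658  38.28352549] [60.53411826 58.16539081] mec (657.2010498046875, 38.188026428222656) 30.354293823242188 zmax [74.2979511  79.47484077 83.64790023]
tumb scene0 101 [ 455.37330649 -261.2731342 ] 28.16044747784367 mid [ 455.81192044 -262.17169737] [56.86938281 64.10954767] mec (453.5787048339844, -262.2166442871094) 32.33436965942383 zmax [73.50147802 78.14520225 84.69977631]
hold scene0 195 [621.44660252 249.63052444] 26.955400988576365 mid [621.42130819 248.8691169 ] [57.4730487  59.09149236] mec (620.522705078125, 248.65830993652344) 30.399978637695312 zmax [55.64572772 61.02809574 66.88209315]
```

View pics/crop.png

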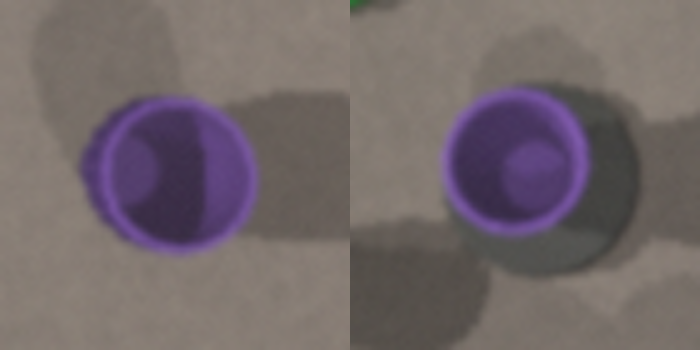

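The crops confirm it: the left one is the open, empty tumbler at about (456,-261), with its rim near z=79. The right one is the holder on its steel disc at about (622,250), with its rim near z=62. I'll swing over in an arc.

jog_arm(
  moves=[
    [3, -2.5, 0, 0, 0, 0],
    [3, -2.5, 0, 0, 0, 0],
    [3, -2.5, 0, 0, 0, 0],
    [3, -2.5, 0, 0, 0, 0],
    [3, -2.5, 0, 0, 0, 0],
  ],
  hand=-1,
)

```text
clock: 0.52
ee_pos: [383.4, 453.7, 222.3]
tool_rot: [-0.0, 0.189, 0.982, -0.0]
wrist_force: [1.3, 0.5, -0.5]
opening: 87.1
```

jog_arm(
  moves=[
    [2.4, -3, 0, 0, 0, 0],
    [2.4, -3, 0, 0, 0, 0],
    [2.4, -3, 0, 0, 0, 0],
    [2.4, -3, 0, 0, 0, 0],
    [2.4, -3, 0, 0, 0, 0],
  ],
)

```text
clock: 0.93
ee_pos: [503.0, 303.5, 222.4]
tool_rot: [-0.0, 0.189, 0.982, -0.0]
wrist_force: [0.4, -0.3, -1.2]
opening: 87.0
```

jog_arm(
  moves=[
    [1.5, -3.8, 0, 0, 0, 0],
    [1.5, -3.8, 0, 0, 0, 0],
    [1.5, -3.8, 0, 0, 0, 0],
    [1.5, -3.8, 0, 0, 0, 0],
    [1.5, -3.8, 0, 0, 0, 0],
  ],
)

```text
clock: 1.35
ee_pos: [577.5, 113.3, 222.4]
tool_rot: [-0.0, 0.189, 0.982, -0.0]
wrist_force: [0.4, 1.0, -0.6]
opening: 86.9
```

jog_arm(
  moves=[
    [0, -3.9, 0, 0, 0, 0],
    [0, -3.9, 0, 0, 0, 0],
    [0, -3.9, 0, 0, 0, 0],
    [0, -3.9, 0, 0, 0, 0],
    [0, -3.9, 0, 0, 0, 0],
  ],
)

```text
clock: 1.77
ee_pos: [576.7, -81.6, 222.4]
tool_rot: [-0.0, 0.189, 0.982, 0.0]
wrist_force: [1.3, -0.1, 0.2]
opening: 86.7
```

jog_arm(
  moves=[
    [-2.4, -3.2, 0, 0, 0, 0],
    [-2.4, -3.2, 0, 0, 0, 0],
    [-2.4, -3.2, 0, 0, 0, 0],
    [-2.4, -3.2, 0, 0, 0, 0],
    [-2.4, -3.2, 0, 0, 0, 0],
  ],
)

```text
clock: 2.18
ee_pos: [455.6, -241.0, 222.3]
tool_rot: [-0.0, 0.189, 0.982, 0.0]
wrist_force: [0.9, -1.2, -0.8]
opening: 87.1
```

jog_arm(
  moves=[
    [0.1, -2, -2, 0, 0, 0],
    [0, 0, -2, 0, 0, 0],
    [0, 0, 0, 0, 0, 0],
  ],
)

```text
clock: 2.43
ee_pos: [455.9, -260.0, 179.3]
tool_rot: [-0.003, 0.19, 0.982, 0.0]
wrist_force: [-0.8, 0.8, -0.6]
opening: 87.0
```

```bash
cat > w.py <<'E'
import sys
from h import *
from station import r,cams
def grab(cam,name):
    i=cams.camera_info(cam); p,d=cams.read_camera(cam)
    np.savez(f"pics/{name}.npz",p=p,d=d,**i); cv2.imwrite(f"pics/{name}.png",p[:,:,::-1])
def fit(name,top,c,R=45,lo=5,hi=5):
    z=load(name);V,U=np.mgrid[0:420,0:560];W=world(z,U,V,z['d']).reshape(-1,3)
    hsv=cv2.cvtColor(z['p'],cv2.COLOR_RGB2HSV).reshape(-1,3)
    m=(z['d'].ravel()>0)&(W[:,2]>top-lo)&(W[:,2]<top+hi)&(np.hypot(*(W[:,:2]-c).T)<R)&(hsv[:,0]>120)&(hsv[:,0]<155)&(hsv[:,1]>80)
    Q=W[m][:,:2]
    if len(Q)<20: print(name,"few",len(Q));return
    A=np.c_[2*Q,np.ones(len(Q))];x=np.linalg.lstsq(A,(Q**2).sum(1),rcond=None)[0]
    print(name,len(Q),"circ",x[:2].round(1),np.sqrt(x[2]+x[:2]@x[:2]).round(1),"mid",((Q.min(0)+Q.max(0))/2).round(1),(Q.max(0)-Q.min(0)).round(1),"z",np.percentile(W[m,2],[1,50,99]).round(1))
E
python3 - <<'E'
from w import *
grab("wrist","w1"); fit("w1",80,(456,-261)); s=r.get_state(); print(s['ee_pos'],s['clock'])
E
```

```text
w1 909 circ [ 456.2 -261.5] 28.0 mid [ 456.3 -261.7] [59.4 58.9] z [75.2 79.7 81.4]
[ 456.97513131 -259.25505625  181.01846312] 2.4833
```

View pics/w1.png

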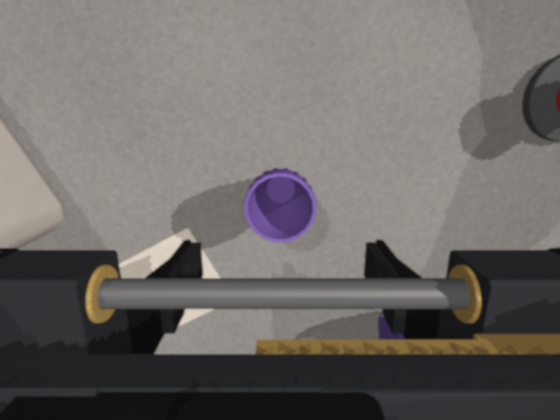

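The wrist view shows the tumbler between the fingers at pixel (280,205), centred at (456.3,-261.5), which agrees with the top view. Descending.

jog_arm(
  moves=[
    [-0.05, -0.2, -3, 0, 0, 0],
    [0, 0, -3, 0, 0, 0],
    [0, 0, -2.5, 0, 0, 0],
    [0, 0, -1.5, 0, 0, 0],
    [0, 0, 0, 0, 0, 0],
  ],
)

```text
clock: 2.9
ee_pos: [456.9, -259.9, 80.5]
tool_rot: [-0.002, 0.188, 0.982, 0.0]
wrist_force: [-0.6, 0.6, -0.2]
opening: 86.9
```

jog_arm(
  moves=[
    [0, 0, -1.5, 0, 0, 0],
    [0, 0, -1, 0, 0, 0],
    [0, 0, -0.7, 0, 0, 0],
    [0, 0, 0, 0, 0, 0],
    [0, 0, 0, 0, 0, 0],
  ],
)

```text
clock: 3.32
ee_pos: [458.1, -261.6, 51.1]
tool_rot: [0.0, 0.189, 0.982, 0.0]
wrist_force: [-0.8, 0.9, -0.6]
opening: 87.0
```

jog_arm(
  moves=[
    [0, 0, 0, 0, 0, 0],
    [0, 0, 0, 0, 0, 0],
    [0, 0, 0, 0, 0, 0],
    [0, 0, 0, 0, 0, 0],
    [0, 0, 0, 0, 0, 0],
  ],
  hand=1,
)

```text
clock: 3.73
ee_pos: [457.9, -261.8, 50.8]
tool_rot: [0.0, 0.189, 0.982, 0.0]
wrist_force: [0.6, -0.3, 0.8]
opening: 61.4
```

jog_arm(
  moves=[
    [0, 0, 0, 0, 0, 0],
    [0, 0, 0, 0, 0, 0],
    [0, 0, 0, 0, 0, 0],
    [0, 0, 0, 0, 0, 0],
    [0, 0, 0, 0, 0, 0],
  ],
)

```text
clock: 4.15
ee_pos: [457.9, -261.8, 50.7]
tool_rot: [0.0, 0.189, 0.982, 0.0]
wrist_force: [-0.5, -0.9, 2.0]
opening: 58.7
```

jog_arm(
  moves=[
    [0, 0, 0.5, 0, 0, 0],
    [0, 0, 1.5, 0, 0, 0],
    [0, 0, 3, 0, 0, 0],
    [0, 0, 3, 0, 0, 0],
    [0, 0, 3, 0, 0, 0],
  ],
)

```text
clock: 4.57
ee_pos: [457.2, -261.6, 161.8]
tool_rot: [-0.001, 0.189, 0.982, 0.0]
wrist_force: [0.3, 0.2, -0.4]
opening: 58.6
```

jog_arm(
  moves=[
    [0, 0, 3, 0, 0, 0],
    [0, 0, 2, 0, 0, 0],
    [0, 0, 0.5, 0, 0, 0],
    [0, 0, 0, 0, 0, 0],
    [0, 0, 0, 0, 0, 0],
  ],
)

```text
clock: 4.98
ee_pos: [457.4, -261.4, 214.7]
tool_rot: [-0.0, 0.189, 0.982, 0.0]
wrist_force: [-0.4, 0.7, -0.7]
opening: 58.6
```

```bash
python3 - <<'E'
from w import *
s=r.get_state(); print(s['ee_pos'],s['wrist_force'],s['opening'])
grab("wrist","w2"); fit("w2",s['ee_pos'][2]+30,(457,-261.5)); grab("scene","s2")
fit("s2",s['ee_pos'][2]+30,(457,-261.5))
E
```

```text
[ 457.41060321 -261.43330104  214.74003732] [-0.44536248  0.68758355 -0.70302857] 58.61238643319132
w2 2842 circ [ 456.3 -259.4] 28.0 mid [ 456.4 -258.7] [59.8 58.9] z [239.9 243.9 245.9]
s2 few 6
```

View pics/w2.png

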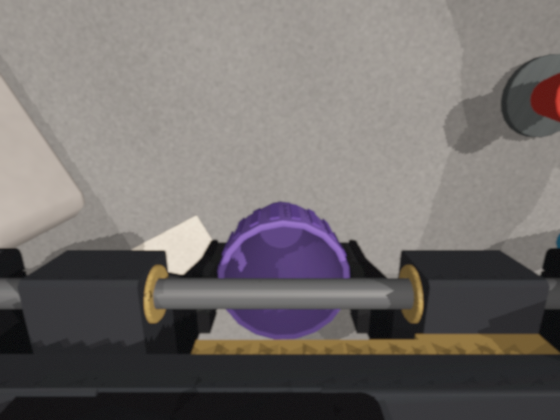

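View pics/s2.png

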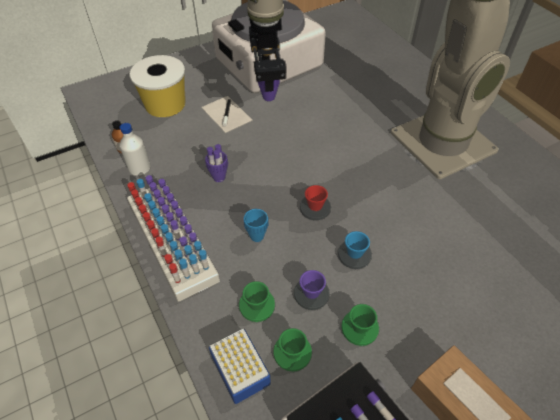

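The wrist view (pixel 283,270) shows the tumbler held upright. I'll move to a spot beside the holder where the wrist camera can see it past the load.

jog_arm(
  moves=[
    [0.9, 1.6, 0, 0, 0, 0],
    [1.65, 3.2, 0, 0, 0, 0],
    [1.65, 3.2, 0, 0, 0, 0],
    [1.65, 3.2, 0, 0, 0, 0],
    [1.65, 3.2, 0, 0, 0, 0],
  ],
)

```text
clock: 5.5
ee_pos: [532.6, -116.1, 214.2]
tool_rot: [-0.001, 0.189, 0.982, -0.0]
wrist_force: [0.8, -1.2, -0.7]
opening: 58.8
```

jog_arm(
  moves=[
    [1.65, 3.2, 0, 0, 0, 0],
    [1.65, 3.2, 0, 0, 0, 0],
    [1.65, 3.2, 0, 0, 0, 0],
    [1.65, 3.2, 0, 0, 0, 0],
    [1.65, 3.2, 0, 0, 0, 0],
  ],
)

```text
clock: 5.92
ee_pos: [615.2, 43.9, 213.9]
tool_rot: [-0.001, 0.189, 0.982, -0.0]
wrist_force: [0.1, 0.5, 0.6]
opening: 58.4
```

jog_arm(
  moves=[
    [1.65, 3.2, 0, 0, 0, 0],
    [1.65, 3.2, 0, 0, 0, 0],
    [1.65, 3.2, 0, 0, 0, 0],
    [1.65, 3.2, 0, 0, 0, 0],
    [1.65, 3.2, 0, 0, 0, 0],
  ],
)

```text
clock: 6.33
ee_pos: [697.8, 203.8, 213.5]
tool_rot: [-0.001, 0.189, 0.982, -0.001]
wrist_force: [0.2, -0.6, -1.1]
opening: 58.3
```

jog_arm(
  moves=[
    [0.7, 1.6, 0, 0, 0, 0],
    [0, 0, 0, 0, 0, 0],
    [0, 0, 0, 0, 0, 0],
  ],
)

```text
clock: 6.58
ee_pos: [704.2, 219.2, 212.9]
tool_rot: [-0.001, 0.188, 0.982, -0.001]
wrist_force: [-0.5, -1.6, -0.8]
opening: 58.1
```

```bash
python3 - <<'E'
from w import *
s=r.get_state(); print(s['ee_pos'],s['wrist_force'],s['opening'],s['clock'])
grab("wrist","w3"); fit("w3",62,(622,249.7)); fit("w3",s['ee_pos'][2]+30,s['ee_pos'][:2])
grab("top","t3");fit("t3",62,(622,249.7)); fit("t3",s['ee_pos'][2]+30,s['ee_pos'][:2])
E
```

```text
[704.17097345 219.15719388 212.85267281] [-0.47944442 -1.61865919 -0.81960175] 58.139900389244794 6.5833
w3 1142 circ [623.4 250.1] 27.0 mid [623.4 249.8] [58.8 58.4] z [57.1 61.7 63.8]
w3 2753 circ [703.1 221.3] 28.0 mid [703.3 221.8] [59.7 58.9] z [237.9 241.8 244. ]
t3 few 0
t3 few 0
```

View pics/w3.png

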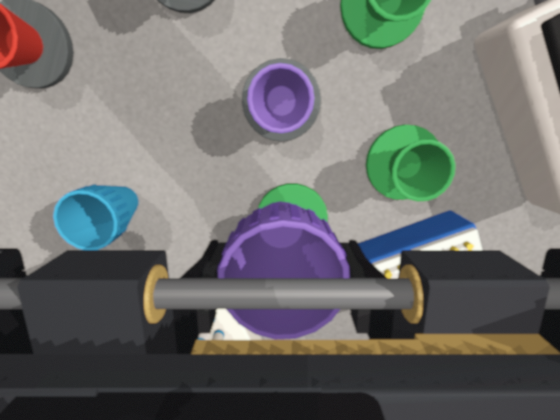

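The holder is at pixel (282,98), measured at (623.4,250.1) by the wrist camera and about (622,249.7) by the top. The load needs to move about (-80, +30) mm.

jog_arm(
  moves=[
    [-2, 0.75, 0, 0, 0, 0],
    [-2, 0.75, 0, 0, 0, 0],
    [-2, 0.75, 0, 0, 0, 0],
    [-2, 0.75, 0, 0, 0, 0],
    [0, 0, 0, 0, 0, 0],
  ],
)

```text
clock: 7.1
ee_pos: [621.6, 249.5, 216.2]
tool_rot: [-0.001, 0.188, 0.982, 0.001]
wrist_force: [-0.4, 1.5, -0.7]
opening: 58.6
```

jog_arm(
  moves=[
    [0, 0, -2, 0, 0, 0],
    [0, 0, -3, 0, 0, 0],
    [0, 0, -2, 0, 0, 0],
    [0, 0, -1, 0, 0, 0],
    [0, 0, 0, 0, 0, 0],
  ],
)

```text
clock: 7.52
ee_pos: [623.7, 246.4, 133.2]
tool_rot: [-0.002, 0.19, 0.982, -0.001]
wrist_force: [-0.3, 0.1, -0.1]
opening: 58.5
```

```bash
python3 - <<'E'
from w import *
s=r.get_state(); print(s['ee_pos'],s['wrist_force'],s['opening'],s['clock'])
grab("wrist","w4"); fit("w4",s['ee_pos'][2]+30,s['ee_pos'][:2])
grab("scene","s4");fit("s4",62,(622,249.7)); fit("s4",s['ee_pos'][2]+30,s['ee_pos'][:2])
z=load("s4"); a=cv2.resize(z['p'][190:340,230:400,::-1],None,fx=4,fy=4); cv2.imwrite("pics/s4c.png",a)
E
```

```text
[623.68938835 246.41667805 133.19274543] [-0.29516501  0.06137927 -0.0661988 ] 58.53127982671114 7.5167
w4 2794 circ [622.6 248.5] 28.0 mid [622.8 248.9] [59.8 59.1] z [158.3 162.3 164.4]
s4 85 circ [621.6 249.7] 27.2 mid [624.3 251.4] [52.2 55.1] z [57.1 62.4 66.4]
s4 39 circ [617.4 243.8] 21.4 mid [606.5 234.2] [23.3 27.3] z [159.  162.9 167.5]
```

View pics/s4c.png

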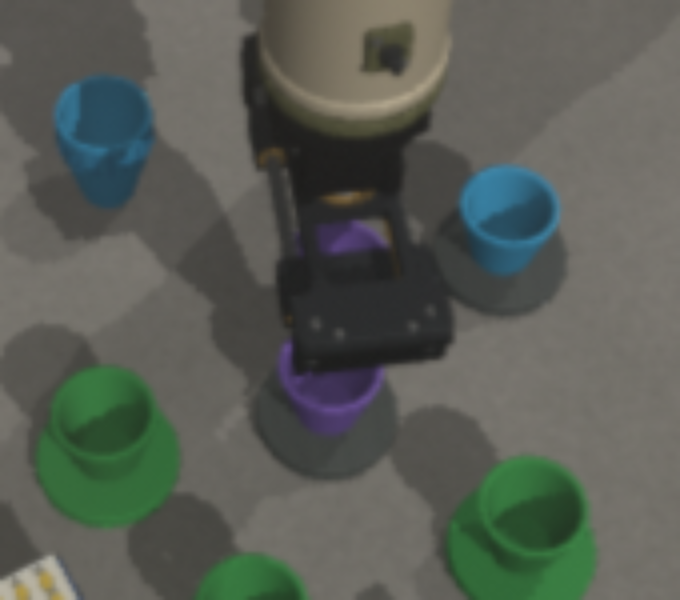

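jog_arm(
  moves=[
    [0.05, 0.15, -0.7, 0, 0, 0],
    [0, 0, -0.7, 0, 0, 0],
    [0, 0, 0, 0, 0, 0],
    [0, 0, 0, 0, 0, 0],
  ],
)

```text
clock: 7.95
ee_pos: [625.1, 249.8, 121.3]
tool_rot: [-0.0, 0.189, 0.982, -0.0]
wrist_force: [-0.3, -0.0, -1.0]
opening: 58.9
```

jog_arm(
  moves=[
    [0, 0, -0.5, 0, 0, 0],
    [0, 0, -0.5, 0, 0, 0],
    [0, 0, -0.5, 0, 0, 0],
    [0, 0, 0, 0, 0, 0],
    [0, 0, 0, 0, 0, 0],
  ],
)

```text
clock: 8.37
ee_pos: [625.0, 249.7, 106.1]
tool_rot: [-0.0, 0.189, 0.982, -0.0]
wrist_force: [-0.1, -0.1, -0.3]
opening: 58.5
```

jog_arm(
  moves=[
    [0, 0, -0.4, 0, 0, 0],
    [0, 0, -0.4, 0, 0, 0],
    [0, 0, -0.2, 0, 0, 0],
    [0, 0, 0, 0, 0, 0],
    [0, 0, 0, 0, 0, 0],
  ],
)

```text
clock: 8.78
ee_pos: [625.2, 249.7, 96.4]
tool_rot: [-0.0, 0.189, 0.982, -0.0]
wrist_force: [0.4, 0.9, -0.6]
opening: 58.4
```

jog_arm(
  moves=[
    [0, 0, -0.2, 0, 0, 0],
    [0, 0, -0.2, 0, 0, 0],
    [0, 0, -0.2, 0, 0, 0],
    [0, 0, 0, 0, 0, 0],
    [0, 0, 0, 0, 0, 0],
  ],
)

```text
clock: 9.2
ee_pos: [625.2, 249.7, 90.4]
tool_rot: [-0.0, 0.189, 0.982, -0.0]
wrist_force: [0.1, -0.2, -0.1]
opening: 58.9
```

jog_arm(
  moves=[
    [0, 0, -0.2, 0, 0, 0],
    [0, 0, -0.1, 0, 0, 0],
    [0, 0, 0, 0, 0, 0],
    [0, 0, 0, 0, 0, 0],
  ],
)

```text
clock: 9.53
ee_pos: [625.2, 249.7, 87.5]
tool_rot: [-0.0, 0.189, 0.982, 0.0]
wrist_force: [0.5, -0.1, -1.5]
opening: 58.4
```

jog_arm(
  moves=[
    [0, 0, -0.1, 0, 0, 0],
    [0, 0, -0.1, 0, 0, 0],
    [0, 0, 0, 0, 0, 0],
    [0, 0, 0, 0, 0, 0],
  ],
)

```text
clock: 9.87
ee_pos: [625.2, 249.7, 85.5]
tool_rot: [-0.0, 0.189, 0.982, -0.0]
wrist_force: [0.1, -0.2, -0.0]
opening: 58.5
```

jog_arm(
  moves=[
    [0, 0, -0.1, 0, 0, 0],
    [0, 0, -0.1, 0, 0, 0],
    [0, 0, 0, 0, 0, 0],
    [0, 0, 0, 0, 0, 0],
  ],
)

```text
clock: 10.2
ee_pos: [625.1, 249.7, 83.4]
tool_rot: [-0.0, 0.189, 0.982, -0.0]
wrist_force: [-0.0, -1.1, -1.5]
opening: 58.3
```

jog_arm(
  moves=[
    [0, 0, -0.1, 0, 0, 0],
    [0, 0, 0, 0, 0, 0],
    [0, 0, 0, 0, 0, 0],
  ],
)

```text
clock: 10.45
ee_pos: [625.1, 249.6, 82.5]
tool_rot: [-0.0, 0.189, 0.982, -0.0]
wrist_force: [-2.5, -1.6, 1.4]
opening: 58.5
```

```bash
python3 - <<'E'
from w import *
s=r.get_state(); print(s['ee_pos'],s['wrist_force'],s['moment'],s['opening'],s['clock'])
grab("scene","s5");grab("wrist","w5"); fit("w5",s['ee_pos'][2]+30,s['ee_pos'][:2])
s=r.get_state(); print(s['ee_pos'],s['wrist_force'],s['moment'])
z=load("s5"); a=cv2.resize(z['p'][220:330,250:380,::-1],None,fx=5,fy=5); cv2.imwrite("pics/s5c.png",a)
E
```

```text
[625.05126848 249.60602591  82.49453259] [-2.52914875 -1.57237141  1.39854792] [-0.29067081  0.55600533 -0.02594577] 58.527653781168645 10.45
w5 2783 circ [623.9 251.6] 28.0 mid [623.9 252.1] [59.5 59. ] z [107.6 111.6 113.7]
[625.09810232 249.59364604  82.50071712] [-2.74426135 -0.964188    0.11365508] [-0.37113168  0.60205971  0.01164847]
```

View pics/s5c.png

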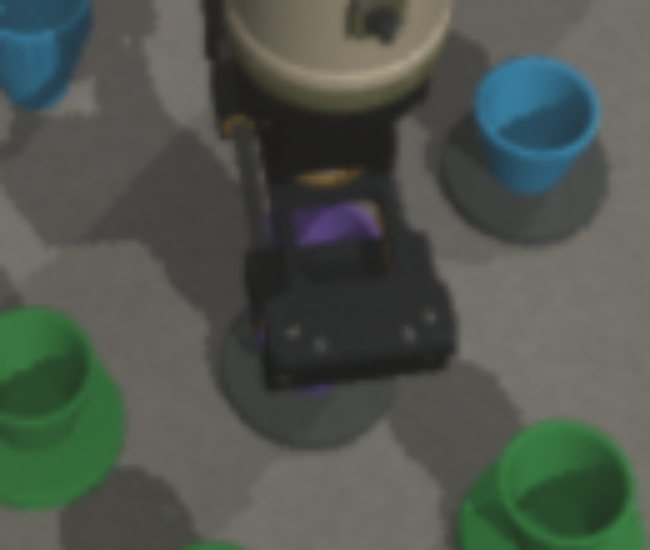

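View pics/w5.png

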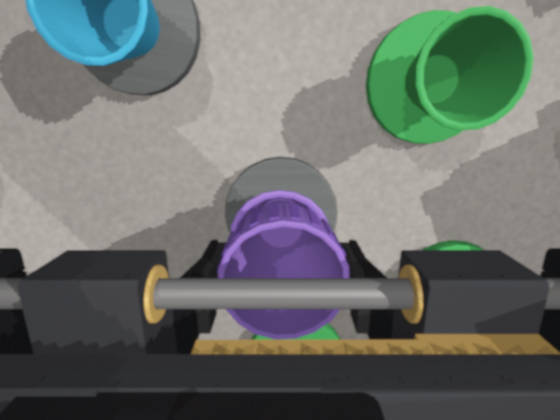

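First contact is on the side: the force on the tool is (-2.7,-1.0) N. The tumbler is slightly too far toward +x/+y, so I'll move it about 1.2 mm.

jog_arm(
  moves=[
    [-0.12, -0.05, 0, 0, 0, 0],
    [0, 0, 0, 0, 0, 0],
    [0, 0, 0, 0, 0, 0],
    [0, 0, 0, 0, 0, 0],
  ],
)

```text
clock: 10.88
ee_pos: [624.3, 249.4, 82.7]
tool_rot: [0.0, 0.189, 0.982, 0.0]
wrist_force: [-0.3, -0.2, -1.1]
opening: 58.4
```

jog_arm(
  moves=[
    [0, 0, -0.1, 0, 0, 0],
    [0, 0, 0, 0, 0, 0],
    [0, 0, 0, 0, 0, 0],
  ],
)

```text
clock: 11.13
ee_pos: [624.1, 249.3, 81.5]
tool_rot: [-0.0, 0.189, 0.982, 0.0]
wrist_force: [0.3, -0.2, -0.7]
opening: 58.4
```

jog_arm(
  moves=[
    [0, 0, -0.1, 0, 0, 0],
    [0, 0, 0, 0, 0, 0],
    [0, 0, 0, 0, 0, 0],
  ],
)

```text
clock: 11.38
ee_pos: [624.1, 249.2, 80.5]
tool_rot: [-0.0, 0.189, 0.982, -0.0]
wrist_force: [-0.0, 0.7, -1.4]
opening: 58.5
```

```bash
python3 - <<'E'
from w import *
s=r.get_state(); print(s['ee_pos'],s['wrist_force'],s['moment'],s['opening'],s['clock'])
E
```

```text
[624.05667033 249.22458433  80.47688688] [-0.00424322  0.73892189 -1.37438252] [-0.03190407  0.00530284 -0.03529273] 58.537037668017255 11.3833
```

jog_arm(
  moves=[
    [0, 0, -0.08, 0, 0, 0],
    [0, 0, 0, 0, 0, 0],
    [0, 0, 0, 0, 0, 0],
  ],
)

```text
clock: 11.63
ee_pos: [624.1, 249.3, 79.8]
tool_rot: [-0.0, 0.189, 0.982, 0.0]
wrist_force: [0.1, -0.4, -0.7]
opening: 58.3
```

```bash
python3 - <<'E'
from station import r
s=r.get_state(); print(s['ee_pos'],s['wrist_force'],s['moment'],s['opening'],s['clock'])
E
```

```text
[624.0669297  249.30020661  79.75338962] [ 0.1360535  -0.37388083 -0.6656575 ] [ 0.05595477 -0.03428127  0.00191747] 58.33216978919173 11.6333
```

jog_arm(
  moves=[
    [0, 0, -0.06, 0, 0, 0],
    [0, 0, 0, 0, 0, 0],
    [0, 0, 0, 0, 0, 0],
  ],
)

```text
clock: 11.88
ee_pos: [624.1, 249.2, 79.3]
tool_rot: [-0.0, 0.189, 0.982, 0.0]
wrist_force: [-1.3, -0.4, 1.7]
opening: 58.3
```

```bash
python3 - <<'E'
from station import r
s=r.get_state(); print(s['ee_pos'],s['wrist_force'],s['moment'],s['opening'],s['clock'])
E
```

```text
[624.08880622 249.22873555  79.3039779 ] [-1.30294696 -0.40051784  1.67514769] [-0.04118512  0.22709623  0.00703789] 58.26472700292126 11.8833
```

jog_arm(
  moves=[
    [-0.06, -0.02, 0, 0, 0, 0],
    [0, 0, -0.06, 0, 0, 0],
    [0, 0, 0, 0, 0, 0],
    [0, 0, 0, 0, 0, 0],
  ],
)

```text
clock: 12.22
ee_pos: [623.9, 249.3, 79.0]
tool_rot: [0.0, 0.189, 0.982, 0.0]
wrist_force: [0.9, -0.3, 4.0]
opening: 58.5
```

```bash
python3 - <<'E'
from station import r
s=r.get_state(); print(s['ee_pos'],s['wrist_force'],s['moment'],s['opening'],s['clock'])
E
```

```text
[623.87799747 249.26177213  79.029357  ] [ 0.92851549 -0.2883942   3.95391335] [ 0.2677987  -0.17354637  0.0363164 ] 58.48292332281469 12.2167
```

jog_arm(
  moves=[
    [-0.02, 0, -0.04, 0, 0, 0],
    [0, 0, 0, 0, 0, 0],
    [0, 0, 0, 0, 0, 0],
  ],
)

```text
clock: 12.47
ee_pos: [623.9, 249.3, 78.9]
tool_rot: [0.001, 0.189, 0.982, 0.001]
wrist_force: [1.1, 1.1, 5.7]
opening: 58.8
```

```bash
python3 - <<'E'
from w import *
s=r.get_state(); print(s['ee_pos'],s['wrist_force'],s['moment'],s['opening'],s['clock'])
grab("wrist","w6"); fit("w6",s['ee_pos'][2]+30,s['ee_pos'][:2])
s=r.get_state(); print(s['ee_pos'],s['wrist_force'])
E
```

```text
[623.86366592 249.26979393  78.92174786] [1.0582653  1.13999774 5.66757398] [ 0.20630301 -0.22623673  0.04848007] 58.777877999141445 12.4667
w6 2811 circ [622.7 251.3] 28.0 mid [622.8 251.7] [60.1 59.2] z [104.  108.  110.1]
[623.87247935 249.28551611  78.92447026] [ 1.08796438 -0.09926441  6.7168274 ]
```

View pics/w6.png

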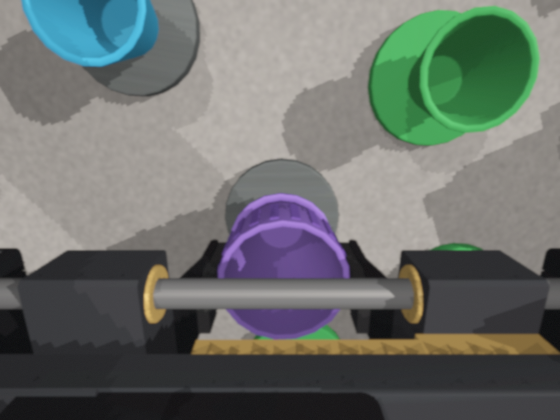

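The tumbler is seated: vertical reaction is about 6 N, lateral force is small, and its centre is about 6 mm over the mouth. Releasing.

jog_arm(
  moves=[
    [0, 0, 0, 0, 0, 0],
    [0, 0, 0, 0, 0, 0],
    [0, 0, 0, 0, 0, 0],
    [0, 0, 0, 0, 0, 0],
    [0, 0, 0, 0, 0, 0],
  ],
  hand=-0.8,
)

```text
clock: 12.93
ee_pos: [623.0, 248.9, 77.8]
tool_rot: [-0.0, 0.189, 0.982, -0.0]
wrist_force: [0.1, -0.5, 0.2]
opening: 77.1
```

jog_arm(
  moves=[
    [0, 0, 0, 0, 0, 0],
    [0, 0, 0, 0, 0, 0],
    [0, 0, 0, 0, 0, 0],
  ],
)

```text
clock: 13.18
ee_pos: [623.2, 249.0, 78.1]
tool_rot: [-0.0, 0.189, 0.982, -0.0]
wrist_force: [-0.5, 0.3, 0.4]
opening: 78.0
```

```bash
python3 - <<'E'
from w import *
s=r.get_state(); print(s['ee_pos'],s['wrist_force'],s['opening'])
grab("wrist","w7"); fit("w7",108,s['ee_pos'][:2])
E
```

```text
[623.24412151 249.02947379  78.10848073] [-0.49201796  0.32881208  0.44976069] 77.97513384986843
w7 2899 circ [622.2 250.3] 28.0 mid [622.6 250.4] [60.  58.8] z [103.1 107.8 109.6]
```

View pics/w7.png

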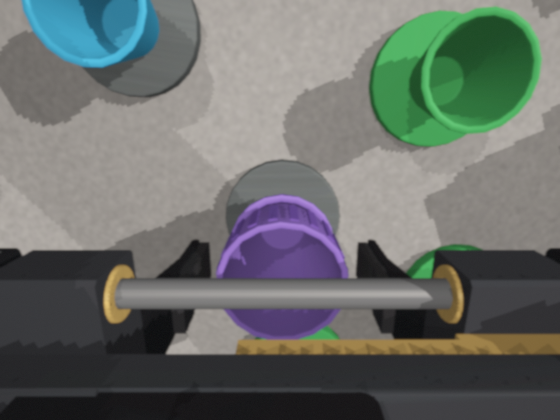

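The fingers are clear on both sides and the rim stays at z≈108. Retreating straight up.

jog_arm(
  moves=[
    [0, 0, 0.5, 0, 0, 0],
    [0, 0, 1, 0, 0, 0],
    [0, 0, 2, 0, 0, 0],
    [0, 0, 3, 0, 0, 0],
    [0, 0, 3, 0, 0, 0],
  ],
)

```text
clock: 13.65
ee_pos: [622.9, 248.9, 174.8]
tool_rot: [-0.0, 0.189, 0.982, -0.0]
wrist_force: [0.5, 0.9, -0.0]
opening: 78.3
```

jog_arm(
  moves=[
    [0, 0, 3, 0, 0, 0],
    [0, 0, 3, 0, 0, 0],
    [0, -3, 0, 0, 0, 0],
    [-2, -3, 0, 0, 0, 0],
    [-2, -3, 0, 0, 0, 0],
  ],
)

```text
clock: 14.07
ee_pos: [583.3, 157.8, 234.3]
tool_rot: [0.001, 0.189, 0.982, 0.0]
wrist_force: [1.0, 0.5, 0.0]
opening: 78.2
```

jog_arm(
  moves=[
    [-2, -3, 0, 0, 0, 0],
    [-2, -3, 0, 0, 0, 0],
    [-2, -3, 0, 0, 0, 0],
    [-1, -3, 0, 0, 0, 0],
    [0, 0, 0, 0, 0, 0],
  ],
)

```text
clock: 14.48
ee_pos: [512.0, 32.4, 235.0]
tool_rot: [0.001, 0.193, 0.981, 0.0]
wrist_force: [0.9, -0.4, -0.4]
opening: 78.3
```

```bash
python3 - <<'E'
from w import *
grab("scene","s8");grab("top","t8")
for n in("s8","t8"):
    fit(n,108,(622,250)); fit(n,80,(655,-198.3)); fit(n,62,(622,250),R=40)
z=load("s8");y=load("t8")
a=cv2.resize(z['p'][220:330,250:380,::-1],(390,330));b=cv2.resize(y['p'][140:250,120:250,::-1],(390,330)); cv2.imwrite("pics/f.png",np.hstack([a,b]))
E
```

```text
s8 146 circ [621.6 249.8] 28.0 mid [621.9 249.3] [58.7 60.4] z [103.1 107.5 111.8]
s8 58 circ [ 654.4 -198.6] 27.6 mid [ 655.  -196.1] [57.6 52.7] z [75.5 79.4 83.2]
s8 146 circ [622.7 251.3] 25.1 mid [622.8 251.6] [54.2 54.5] z [57.3 62.6 66.9]
t8 161 circ [622.5 249.8] 28.0 mid [622.3 249.9] [58.2 58.4] z [103.1 108.  112.3]
t8 141 circ [ 655.2 -198.2] 28.0 mid [ 654.8 -198.4] [58.6 59.3] z [75.3 79.8 83.9]
t8 130 circ [620.9 247.5] 24.8 mid [619.6 247.7] [52.6 53.9] z [57.2 62.2 66.9]
```

View pics/f.png

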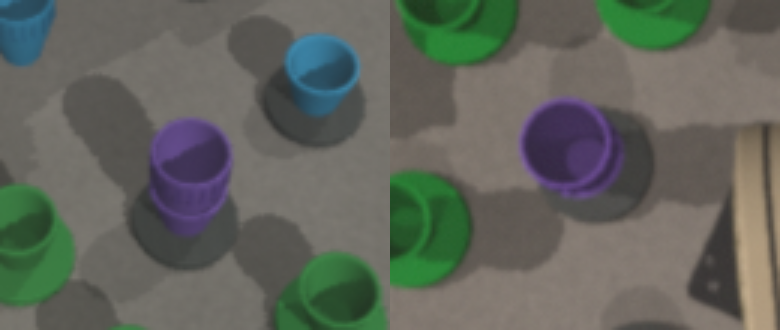

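View pics/s8.png

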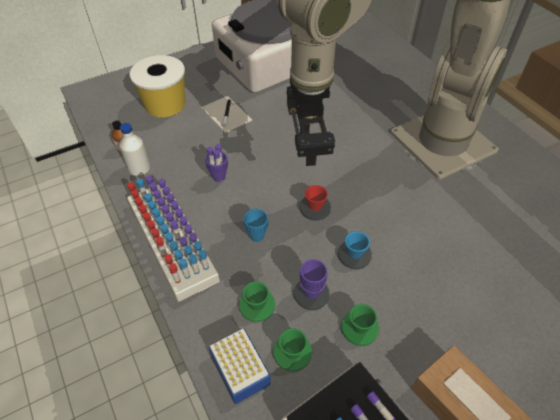

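The tumbler stands upright in the holder at scene pixel (313,280). Its rim is concentric with the holder and at z≈107.8, so its centre is about 5.8 mm above the mouth. The full tumbler (217,163) and the blue one (257,226) look unmoved, and the arm is clear.

```bash
python3 -c "
from station import r
print(r.finish_job())"
```

```text
the job is handed in; nothing more can be done
None
```

The empty violet tumbler is now standing upright in the violet holder, released, and I handed the job in at about 14.6 s on the robot's clock.

- **Lowering:** I went down in small steps and made two small sideways corrections when I felt light contact on one side. I let go once the holder was pushing up with 6 to 7 N, well under the 20 N that would wedge it.
- **Seating:** After release, the top, scene and wrist cameras all put the tumbler's rim at z ≈ 107.5–108 mm. That puts its centre about 6 mm above the holder mouth, inside the 3–7 mm range. The top and scene cameras put its axis at about (622, 250), in line with where the holder was measured at the start.
- **Left alone:** The tube-filled tumbler measures within 1 mm of where it started. I checked the blue tumbler by eye only; it looks unmoved.
- **Disagreements:** The cameras differed from each other and from the arm's own position reading by 1–2 mm. After release, fits to the holder rim itself were off by 2–3 mm because the tumbler covers most of it, so I did not rely on them.

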